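Turn a tube brush the right way up in its pot

TASK

One of the two tube brushes was left standing on its bristles in its tool pot, which crushes them. Take it out, turn it end for end and stand it back in the same pot handle down, bristles up, like the other brush. Put it down rather than drop it or let it topple over whenever you let go of it, keep the pot standing where it is, and leave everything else on the bench alone.

Things in the scene. Friction and masses are not known exactly. Their poses are not given: they have to be found in the camera images.
- brush: the tube brush to turn, round, 210 mm long, about 85 g: wooden handle with steel ferrule, 24 mm across, 135 mm long; 25 mm of wire stem, 10 mm across; stiff wire-bristle head 34 mm across, 50 mm long. Origin on its axis at half length; z points from handle to bristles; centre of mass 5 mm from the origin towards the bristles. Lying on the bench its axis is 12 mm (butt) to 17 mm (head) up
- brush_butt (a point): centre of the handle's flat end, 105 mm from the origin along -z of the brush. At the start it is up in the air: the handle leans over the pot's rim about 40 degrees from upright, away from the robot to within about 70 degrees of straight ahead, with about 75 mm of it free beyond the rim
- brush_tip (a point): centre of the bristle head's free end, 105 mm from the origin along +z of the brush. At the start it stands in the corner of the pot's floor, away from the side to which the handle leans
- pot: the brush's pot: upright steel pipe offcut, 114 mm outside, 106 mm inside, on a base plate 140 x 140 x 6 mm; 110 mm high over all, inner floor 7 mm above the bench; about 2 kg, loose on the bench. Origin under its middle, z up. It stands left or right of the middle of the bench, the second pot on the other side; the bench between them is clear as far as the elbow, 0.6 m ahead of the robot
- pot_mouth (a point): centre of the pot's mouth, level with the rim, 110 mm above the pot's origin. A brush let go in the pot tips over until it rests on the rim, about 40 degrees from upright
- spare_pot: second pot, same make and size as pot; bystander
- spare_brush: second tube brush, same make and axes as brush, already stored properly in the second pot: handle down, bristles up, leaning about 41 degrees on the rim; bystander
- elbow: copper pipe elbow lying flat, 40 x 40 mm, 25 mm high, origin under the outer corner of its bend; bystander
- tee: copper pipe tee lying flat, 61 x 43 mm, 25 mm high, origin under its middle; bystander
- valve: brass gate valve with a red hand wheel on top, 58 x 48 mm, 68 mm high, origin under its middle; bystander
- cutter: screw-feed tube cutter lying flat, 112 mm long, 45 mm wide, 20 mm high, aluminium with a black knob, origin under its frame; bystander
- pliers: slip-joint pliers with red handles lying flat, 230 mm long, 80 mm over the handles, 18 mm high, origin under the pivot; bystander
- tin: round flux tin with a press-on lid, 73 mm across, 46 mm high, origin under its middle; bystander

How it is judged:
By the outcome, as a careful person would: the job done as asked, in the order asked, and still so for the second after the job is handed in, with the robot touching nothing.
It also fails if it takes over 61 s, if anything falls off the work surface, if the arm or the gripper's body presses on something with over 40 N, if the wrist force passes 120 N, or if a joint passes its speed limit or range.

ROBOT

A 6-joint arm with a two-finger parallel gripper is mounted at the origin on the work surface. World frame = base frame: x ahead of the robot, y to its left, z up, the work surface at z = 0. Lengths are in mm, angles in rad, forces in N, time in s.
With the tool pointing down it reaches from about 350 to 775 mm from the base axis. Payload 7.3 kg.
Tool frame: the origin (TCP) lies midway between the tips of the shut fingers; the grasp point (between the pads) lies 19 mm behind it; z points along the fingers, y is the line along which they close (so a half turn about z gives the same grasp; the last joint's range is limited). The gripper opens to 92 mm and grips with 3 to 60 N. Pads are 19 mm wide; open, the fingers measure 130 mm over their backs; the gripper's body (75 mm by 190 mm) begins 47 mm behind the grasp point.
Start: joints at [1.012, 0.342, 1.524, -0, 1.275, -0.146], TCP at [210.605, 480.927, 226.741] pointing down, gripper open.
Joint ranges: [-2.53, 2.53], [-0.77, 2.02], [0.04, 2.7], [-1, 4.14], [0.28, 2.66], [-3.11, 3.11]. Speed limits (rad/s): [2.57, 2.57, 3.14, 3.14, 3.14, 3.14].

INTERFACE

Orientations are given as [roll, pitch, yaw] about the fixed x, y, z axes, in that order (R = Rz(yaw) Ry(pitch) Rx(roll)).
In Python, from plant import monitor, optics, workorder gives the robot as it stands. The module is installed in compiled form; this text tells all that it offers.
- The arm moves only by the tool servo_tool, never from a script. Its arguments are lists of equal length, an entry for each row: "linear": the shift along the tool's x, y, z as a fraction of full scale, a list of three; "spin": the turn about the tool's z as a fraction of full scale. In form: {"linear": [[dx, dy, dz], ...], "spin": [spin, ...]}. A call has exactly 8 rows; each row shifts and turns the commanded pose from where the row before left it, along the tool's axes as they then stand; what a row does not reach is not made up. Full scale, the value 1, is 200 mm for a shift and 90 degrees for a turn. A row lasts 1/8 s, in which the tool goes at most 62.5 mm and 10.7 degrees, less where a joint would pass 70% of its speed; a pose out of reach is approached as far as the arm can. A call with a number of a shift or a turn outside -1 to 1 is refused whole. A call with a gripper value outside its range is refused whole. "hand" is the opening, from -1 (shut) to 1 (fully open), set as the call begins (left out, the last holds). The fingers move at their own pace and stop on an object; the grip force is fixed at half the most. Time passes only in rows, so rows that do not move let the fingers close, or fill a call up. It gives the time, the measured TCP pose, the force, the opening and the grip force at its end, in the units of the state.
- monitor.get_obs(): the state, without advancing time (a new reading comes with each control period).
- optics.capture(name): name is "side" or "top"; returns a dict with "frame" (480x640x3 uint8, blue, green, red), "K" (3x3 intrinsics, pixels), "world_to_cam" (4x4, takes a point from world to camera coordinates). Camera axes: x right, y down, z forward; pixel columns grow to the right and rows downward; lengths in mm; the calibration is good to about 2 mm. A picture is of the moment at which its call begins. There is no depth.
- workorder.close_job(): hands the job in; it is judged then, once.
The state is a dict: "time": time; "joint_positions": joint angles; "dq": joint speeds; "tau": joint torques, N m; "tool_pos": TCP position; "tcp_rot": TCP orientation; "contact_force": force on the tool from outside, world axes, zero at the start; "moment": the same for the moment, N m; "grip_width": finger opening in mm; "finger_force": force on a finger pad.
Only numpy, scipy, OpenCV 4.12 (cv2) and the standard library are available. Lean on these libraries where they do the work, as an engineer would, in place of code of your own. Each camera call takes 0.05 s, during which the arm holds its last target. There are 200 camera calls.

## Working session

There is one attempt and no reset: what is moved stays moved. The work goes in short steps, Python scripts to look and compute and a tool call to move; the robot and the scene stay as the last step left them, time stands still between calls to the robot, and variables do not carry over. Pictures are saved under pics/ and viewed, at most 10 in all, crops included, and the job is handed in when it is done.

Besides the shell and the picture viewer there is one more tool, called after "Request:" as name(argument=value, ...), one argument or row to a line, values as JSON. servo_tool: Moves the arm, as the interface text tells. Shift numbers are shares of 200 mm and turn numbers shares of 90 degrees, none past 1 either way. Its arguments: {"type":"object","properties":{"linear":{"type":"array","items":{"type":"array","items":{"type":"number","minimum":-1,"maximum":1}}},"spin":{"type":"array","items":{"type":"number","minimum":-1,"maximum":1}},"hand":{"type":"number"}},"required":["linear","spin"]}

```bash
mkdir -p pics
cat > h.py <<'E'
import numpy as np, cv2
from plant import monitor, optics, workorder
def cap(n,f=None):
    d=optics.capture(n)
    if f: cv2.imwrite(f'pics/{f}.png',d['frame'])
    return d
def proj(d,P):
    P=np.atleast_2d(np.array(P,float)); T=d['world_to_cam']
    c=P@T[:3,:3].T+T[:3,3]; q=c@d['K'].T; return q[:,:2]/q[:,2:]
def ray(d,uv):
    T=d['world_to_cam'];R=T[:3,:3];o=-R.T@T[:3,3]
    v=R.T@np.linalg.inv(d['K'])@np.array([uv[0],uv[1],1.]);return o,v/np.linalg.norm(v)
def onz(d,uv,z):
    o,v=ray(d,uv);return o+v*(z-o[2])/v[2]
def tri(d1,u1,d2,u2):
    o1,v1=ray(d1,u1);o2,v2=ray(d2,u2)
    A=np.stack([v1,-v2],1);s=np.linalg.lstsq(A,o2-o1,rcond=None)[0]
    a,b=o1+s[0]*v1,o2+s[1]*v2;return (a+b)/2,np.linalg.norm(a-b)
E
python3 - <<'E'
from h import *
for n in('side','top'):
    d=cap(n,n+'0');T=d['world_to_cam'];print(n,(-T[:3,:3].T@T[:3,3]).round(),T[2,:3].round(2),d['K'][0,0])
o=monitor.get_obs();print(o)
E
```

```text
side [-104. -808.  778.] [ 0.52  0.67 -0.53] 521.2687503003751
top [ 237.   29. 1412.] [ 0.2  -0.01 -0.98] 624.413057317168
{'time': 0.1, 'joint_positions': array([ 1.01203042e+00,  3.42660222e-01,  1.52489368e+00, -1.60194536e-05,
        1.27540167e+00, -1.46003503e-01]), 'dq': array([ 0.00094782, -0.00312567, -0.00069928,  0.00011578,  0.00275521,
       -0.00015215]), 'tau': array([ 1.43978134e-03, -4.32006454e+01, -2.44693547e+01,  7.19248247e-02,
        5.26119035e-02, -8.84690721e-07]), 'tool_pos': array([210.39654749, 480.61336079, 226.12044228]), 'tcp_rot': array([-3.14024200e+00, -1.83129307e-04,  2.72883480e+00]), 'contact_force': array([ 0.16102867, -0.14068961, -0.86344726]), 'moment': array([-0.01704316, -0.01993571,  0.01961434]), 'finger_force': 0.0, 'grip_width': 91.38499829582152}
```

View pics/top0.png

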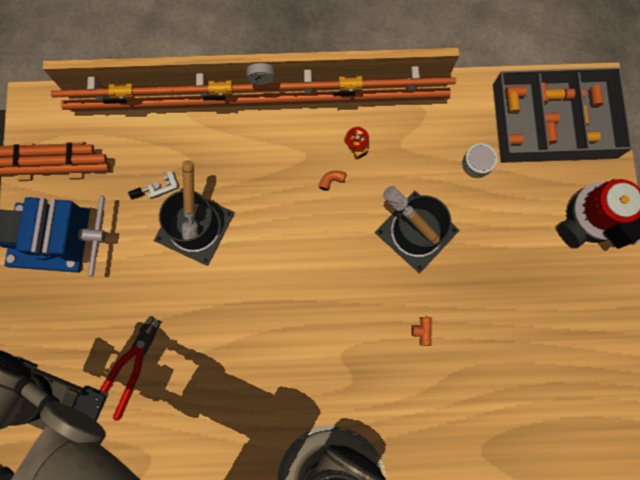

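View pics/side0.png

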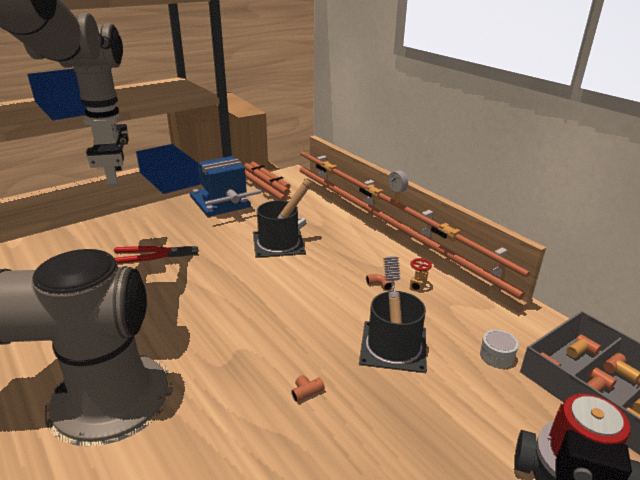

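Run:
```python
import cv2,numpy as np
a=cv2.imread('pics/top0.png')[150:275,125:250];b=cv2.imread('pics/side0.png')[165:265,235:335]
a=cv2.resize(a,(400,400),interpolation=cv2.INTER_CUBIC);b=cv2.resize(b,(400,400),interpolation=cv2.INTER_CUBIC)
cv2.imwrite('pics/c0.png',np.hstack([a,b]))
```

```text
(no output)
```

View pics/c0.png

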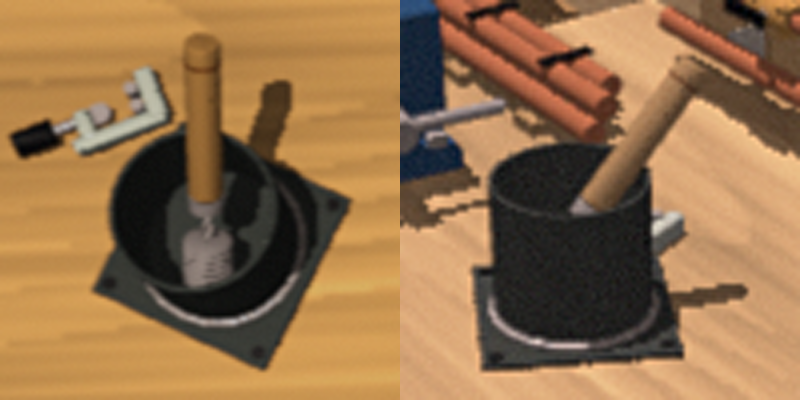

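Run:
```python
from h import *
s=cap('side');t=cap('top')
print('butt',tri(t,(188.4,165.2),s,(307.5,183)))
print('rim',tri(t,(185.3,215.6),s,(277.75,209.5)),onz(t,(185.3,215.6),110),onz(s,(277.75,209.5),110))
print('plate',onz(t,(194.2,226.6),6))
C=onz(t,(194.2,226.6),6)
print([onz(t,(125+u/3.2,150+v/3.2),6).round() for u,v in((93,290),(265,368),(350,200))])
# draw predicted rim and plate centre check
m=np.linspace(0,2*np.pi,72)
for d,n in((t,'t'),(s,'s')):
    p=proj(d,np.c_[C[0]+57*np.cos(m),C[1]+57*np.sin(m),0*m+110]);print(n,p.min(0),p.max(0))
f=t['frame'];
print('spare',onz(t,(417,231),6))
```

```text
butt (array([658.78310409, 273.77027062, 173.52525802]), np.float64(0.42791153032705287))
rim (array([568.9681345 , 291.87361023, 109.77566718]), np.float64(3.6029194398251705)) [567.26982643 292.61033703 110.        ] [570.55977032 291.05993996 110.        ]
plate [566.78322866 293.01641196   6.        ]
[array([537., 385.,   6.]), array([476., 262.,   6.]), array([597., 200.,   6.])]
t [158.46158408 190.22712185] [211.7259132  241.89131346]
s [255.46235308 200.38633964] [296.84900143 219.43433498]
spare [ 537.46556056 -220.11616134    6.        ]
```

Request:
servo_tool(
  linear=[
    [-0.25, -0.01, 0],
    [-0.27, -0.01, 0],
    [-0.27, -0.01, 0],
    [-0.27, -0.01, 0],
    [-0.27, -0.01, 0],
    [-0.27, -0.01, 0],
    [-0.27, -0.01, 0],
    [-0.27, -0.01, 0],
  ],
  spin=[0, 0, 0, 0, 0, 0, 0, 0],
  hand=0.6,
)

```text
time: 1.2
tool_pos: [597.6, 293.6, 226.5]
tcp_rot: [-3.142, -0.0, 2.729]
contact_force: [-0.0, 0.4, 0.5]
grip_width: 73.7
finger_force: 0.0
```

```bash
cat >> h.py <<'E'
def go(x,y,z,yaw=None):
    "tool-frame shift (full-scale units) from measured pose to target TCP"
    o=monitor.get_obs();a=o['tcp_rot'][2];d=np.array([x,y,z])-o['tool_pos']
    t=np.array([np.cos(a)*d[0]+np.sin(a)*d[1],np.sin(a)*d[0]-np.cos(a)*d[1],-d[2]])/200
    print('at',o['tool_pos'].round(1),'yaw',np.degrees(a).round(1),'shift',t.round(4),'spin',None if yaw is None else round(-((yaw-np.degrees(a)+180)%360-180)/90,3),'F',o['contact_force'].round(1),'w',round(o['grip_width'],1),'ff',round(o['finger_force'],1),'t',o['time'],'q',o['joint_positions'].round(2))
E
python3 - <<'E'
from h import *
s=cap('side');t=cap('top')
B=np.array([658.8,273.8,173.5])
print(onz(t,(188.75,213.4),70))
go(630.6,279.8,226,168.5)
E
```

```text
[582.15588874 293.10656517  70.        ]
at [600.2 290.9 225. ] yaw 156.1 shift [-0.1613  0.0111 -0.0048] spin -0.138 F [-0.6  0.4 -0.2] w 73.2 ff 0.0 t 1.3 q [ 0.34  0.61  1.08 -0.    1.45 -0.82]
```

Request:
servo_tool(
  linear=[
    [0, 0, 0],
    [0, 0, 0],
    [-0.165, -0.017, 0],
    [0, 0, 0.12],
    [0, 0, 0.12],
    [0, 0, 0.12],
    [0, 0, 0.12],
    [0, 0, 0],
  ],
  spin=[-0.06, -0.06, 0, 0, 0, 0, 0, 0],
)

```text
time: 2.3
tool_pos: [625.8, 284.0, 128.4]
tcp_rot: [-3.139, -0.005, 2.918]
contact_force: [-0.1, 0.5, -0.2]
grip_width: 73.3
finger_force: 0.0
```

Run:
```python
from h import *
s=cap('side');t=cap('top')
a=cv2.resize(t['frame'][120:245,115:240],(400,400),interpolation=cv2.INTER_CUBIC);b=cv2.resize(s['frame'][120:245,235:360],(400,400),interpolation=cv2.INTER_CUBIC)
cv2.imwrite('pics/c1.png',np.hstack([a,b]))
go(631.5,280.1,127,167)
```

```text
at [627.6 284.3 131.4] yaw 167.2 shift [-0.0238 -0.0163  0.0222] spin 0.002 F [-0.5  1.3 -0.3] w 73.2 ff 0.0 t 2.4 q [ 0.31  0.72  1.14  0.    1.28 -1.03]
```

View pics/c1.png

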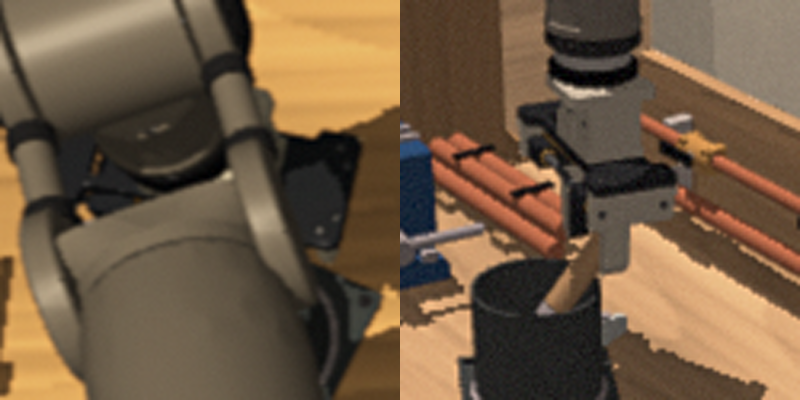

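Request:
servo_tool(
  linear=[
    [-0.02, -0.012, 0.012],
    [0, 0, 0],
    [0, 0, 0],
    [0, 0, 0],
    [0, 0, 0],
    [0, 0, 0],
    [0, 0, 0],
    [0, 0, 0],
  ],
  spin=[0, 0, 0, 0, 0, 0, 0, 0],
  hand=-1,
)

```text
time: 3.4
tool_pos: [630.9, 280.7, 128.3]
tcp_rot: [3.142, -0.0, 2.917]
contact_force: [-0.5, 0.4, 0.5]
grip_width: 23.4
finger_force: 29.9
```

Run:
```python
from h import *
go(631.5,280.1,260,90)
```

```text
at [630.9 280.7 128.3] yaw 167.1 shift [-0.0034 -0.0024 -0.6585] spin 0.857 F [-0.5  0.4  0.5] w 23.4 ff 29.9 t 3.4 q [ 0.31  0.73  1.14  0.    1.28 -1.04]
```

Request:
servo_tool(
  linear=[
    [0, 0, -0.04],
    [0, 0, -0.08],
    [0, 0, -0.1],
    [0, 0, -0.12],
    [0, 0, -0.12],
    [0, 0, -0.12],
    [0, 0, -0.1],
    [0, 0, 0],
  ],
  spin=[0, 0, 0, 0, 0, 0, 0, 0],
)

```text
time: 4.4
tool_pos: [631.8, 280.9, 267.5]
tcp_rot: [3.139, 0.005, 2.917]
contact_force: [-0.4, -0.2, -2.0]
grip_width: 23.6
finger_force: 29.9
```

Run:
```python
from h import *
s=cap('side')
b=cv2.resize(s['frame'][80:260,225:375],(500,600),interpolation=cv2.INTER_CUBIC)
cv2.imwrite('pics/c2.png',b)
go(500,0,265,90)
```

```text
at [631.2 280.8 265.6] yaw 167.1 shift [ 0.3275 -1.5145  0.0029] spin 0.857 F [-0.7 -0.5 -1.2] w 22.9 ff 29.9 t 4.45 q [ 0.31  0.65  0.91  0.    1.58 -1.04]
```

View pics/c2.png

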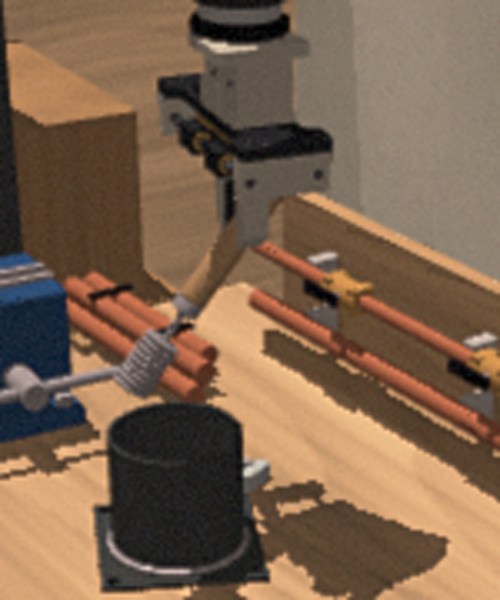

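Request:
servo_tool(
  linear=[
    [0.03, -0.1, 0],
    [0.05, -0.19, 0],
    [0.055, -0.2, 0],
    [0.055, -0.2, 0],
    [0.055, -0.2, 0],
    [0.055, -0.2, 0],
    [0.055, -0.2, 0],
    [0.035, -0.13, 0],
  ],
  spin=[0, 0, 0, 0, 0, 0, 0, 0],
)

```text
time: 5.45
tool_pos: [490.3, 19.8, 263.6]
tcp_rot: [-3.141, -0.002, 2.916]
contact_force: [0.1, -0.4, -0.2]
grip_width: 23.3
finger_force: 29.9
```

Request:
servo_tool(
  linear=[
    [0, 0, 0.05],
    [0, 0, 0.08],
    [0, 0, 0.08],
    [0, 0, 0.08],
    [0, 0, 0.08],
    [0, 0, 0.08],
    [0, 0, 0.08],
    [0, 0, 0.04],
  ],
  spin=[0.107, 0.107, 0.107, 0.107, 0.107, 0.107, 0.107, 0.107],
)

```text
time: 6.45
tool_pos: [490.6, 21.2, 148.7]
tcp_rot: [-3.139, -0.0, 1.567]
contact_force: [0.1, 0.7, -0.6]
grip_width: 23.4
finger_force: 29.9
```

Run:
```python
from h import *
go(490,20,126,90)
```

```text
at [490.6  21.2 148.7] yaw 89.8 shift [-0.0062 -0.003   0.1134] spin -0.002 F [ 0.1  0.7 -0.6] w 23.4 ff 29.9 t 6.45 q [-0.11  0.36  1.73  0.    1.05 -0.11]
```

Request:
servo_tool(
  linear=[
    [0, 0, 0.06],
    [0, 0, 0.055],
    [-0.055, 0, 0.045],
    [-0.055, 0, 0.045],
    [-0.048, 0, 0.055],
    [-0.048, 0, 0.055],
    [-0.038, 0, 0.063],
    [-0.038, 0, 0.063],
  ],
  spin=[0, 0, 0, 0, 0, 0, 0, 0],
)

```text
time: 7.45
tool_pos: [492.0, -35.8, 61.2]
tcp_rot: [3.141, -0.0, 1.572]
contact_force: [0.8, -0.6, 1.4]
grip_width: 22.9
finger_force: 30.0
```

Run:
```python
from h import *
s=cap('side')
b=cv2.resize(s['frame'][130:380,225:475],(600,600),interpolation=cv2.INTER_CUBIC)
cv2.imwrite('pics/c3.png',b)
go(490,-52,5,90)
```

```text
at [491.2 -36.2  59.8] yaw 90.1 shift [-0.0791 -0.006   0.2738] spin 0.001 F [ 0.2 -2.2 -0. ] w 23.2 ff 30.0 t 7.5 q [-0.23  0.49  1.82  0.    0.83 -0.23]
```

View pics/c3.png

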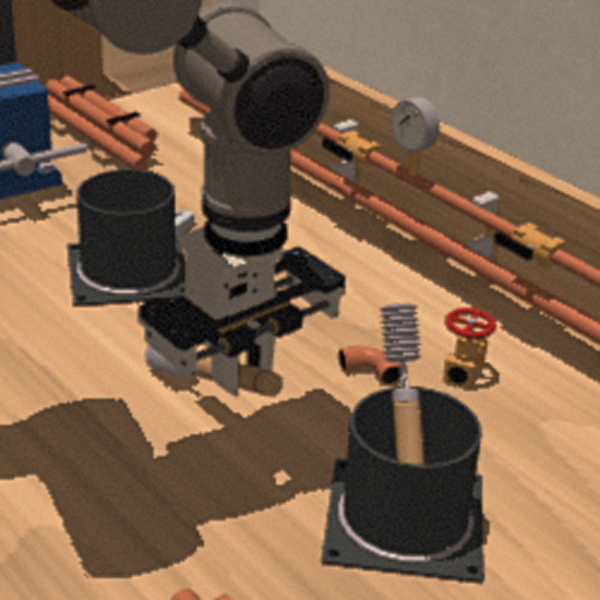

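Request:
servo_tool(
  linear=[
    [-0.026, 0, 0.065],
    [-0.026, 0, 0.065],
    [-0.015, 0, 0.06],
    [-0.012, 0, 0.055],
    [0, 0, 0.03],
    [0, 0, 0],
    [0, 0, 0],
    [0, 0, 0],
  ],
  spin=[0, 0, 0, 0, 0, 0, 0, 0],
)

```text
time: 8.5
tool_pos: [492.0, -50.8, 7.4]
tcp_rot: [3.141, -0.0, 1.573]
contact_force: [-1.0, 0.5, 1.5]
grip_width: 23.0
finger_force: 30.0
```

Request:
servo_tool(
  linear=[
    [0, 0, -0.08],
    [0, 0, -0.12],
    [0, 0, -0.12],
    [0, 0, -0.12],
    [0, 0, -0.12],
    [0, 0, -0.1],
    [0, 0, 0],
    [0, 0, 0],
  ],
  spin=[0, 0, 0, 0, 0, 0, 0, 0],
)

```text
time: 9.5
tool_pos: [491.4, -50.9, 138.4]
tcp_rot: [-3.141, -0.0, 1.573]
contact_force: [-0.3, -0.3, -1.4]
grip_width: 23.4
finger_force: 30.0
```

Run:
```python
from h import *
s=cap('side');t=cap('top')
b=s['frame'][120:360,225:465];a=t['frame'][100:340,190:430]
cv2.imwrite('pics/c4.png',cv2.resize(np.hstack([a,b]),(800,400),interpolation=cv2.INTER_CUBIC))
go(567,132,136,90)
```

```text
at [491.3 -50.9 138.1] yaw 90.1 shift [0.9138 0.38   0.0105] spin 0.001 F [ 0.2  0.3 -1.3] w 23.4 ff 30.0 t 9.6 q [-0.26  0.38  1.74  0.    1.03 -0.26]
```

View pics/c4.png

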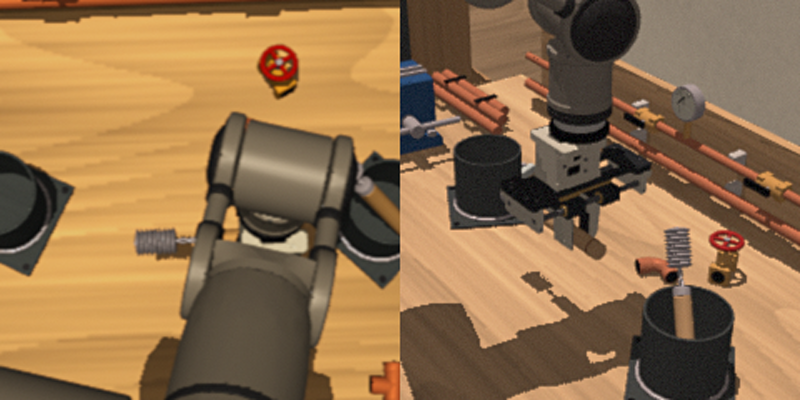

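Run:
```python
from h import *
s=cap('side');t=cap('top')
for z in(145,150,155): print(z,onz(t,(271,245.2),z).round(1),onz(t,(295.6,244.6),z).round(1),'butt',onz(s,(340.2,267),z).round(1))
print(proj(t,[[491,-51+165,149],[491,-51+115,149]]))
print('pot mouth -y outer/inner', proj(t,[[567,235.5,110],[567,239.5,110]]))
```

```text
145 [488.9 108.4 145. ] [488.3  57.5 145. ] butt [500.6 -74.8 145. ]
150 [487.9 108.1 150. ] [487.3  57.4 150. ] butt [495.8 -80.6 150. ]
155 [486.9 107.7 155. ] [486.3  57.3 155. ] butt [491.  -86.4 155. ]
[[268.11261013 243.91065245]
 [292.36649161 243.03248969]]
pot mouth -y outer/inner [[211.97093157 214.7711646 ]
 [210.10367588 214.83774732]]
```

Run:
```python
from h import *
s=cap('side');t=cap('top')
for z in(140,150,160,170): print(z,((proj(s,[490,-102,z])[0]-[225,120])*3.333).round(1))
f=s['frame'][225:305,305:385];cv2.imwrite('pics/c5.png',cv2.resize(f,(560,560),interpolation=cv2.INTER_CUBIC))
for z in(140,150,160,170): print(z,((proj(s,[490,-102,z])[0]-[305,225])*7).round(1))
for y,z in((-51,149),(-35,149)): print(((proj(s,[490,y,z])[0]-[305,225])*7).round(1))
```

```text
140 [396.9 520.8]
150 [397.5 507.9]
160 [398.1 495. ]
170 [398.7 481.9]
140 [273.6 358.7]
150 [274.8 331.8]
160 [276.1 304.6]
170 [277.3 277.1]
[173.6 259.9]
[143.1 237.4]
```

View pics/c5.png

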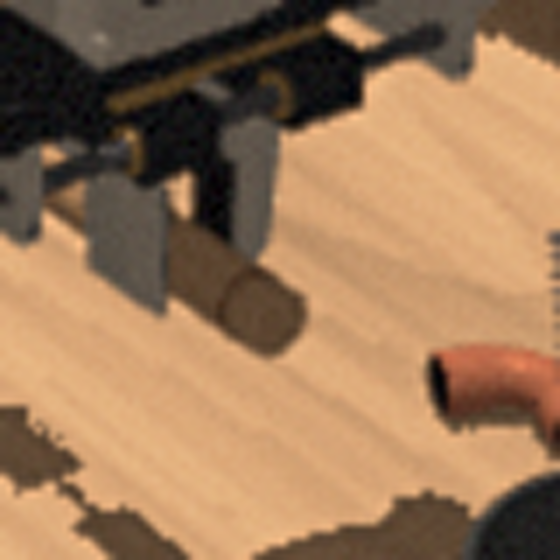

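Request:
servo_tool(
  linear=[
    [0, 0, -0.11],
    [0.1, 0.04, 0],
    [0.15, 0.06, 0],
    [0.18, 0.08, 0],
    [0.18, 0.08, 0],
    [0.17, 0.07, 0],
    [0.1, 0.04, 0],
    [0.05, 0.02, 0],
  ],
  spin=[0, 0, 0, 0, 0, 0, 0, 0],
)

```text
time: 10.8
tool_pos: [569.6, 135.7, 160.7]
tcp_rot: [-3.141, 0.0, 1.574]
contact_force: [0.4, -0.9, -0.5]
grip_width: 23.6
finger_force: 30.0
```

Request:
servo_tool(
  linear=[
    [0, 0, 0],
    [0, 0, 0],
    [0, 0, 0],
    [0, 0, 0],
    [0, 0, 0],
    [0, 0, 0],
    [0, 0, 0],
    [0, 0, 0],
  ],
  spin=[0, 0, 0, 0, 0, 0, 0, 0],
)

```text
time: 11.8
tool_pos: [569.6, 135.1, 161.1]
tcp_rot: [3.142, -0.0, 1.573]
contact_force: [-0.6, -0.2, -1.4]
grip_width: 23.0
finger_force: 30.0
```

Run:
```python
from h import *
s=cap('side');t=cap('top')
b=s['frame'][120:280,230:390];a=t['frame'][140:300,130:290]
cv2.imwrite('pics/c6.png',cv2.resize(np.hstack([a,b]),(800,400),interpolation=cv2.INTER_CUBIC))
go(569,135.5,125,90)
for z in (165,170): print(((proj(t,[[569,135.5+109,z],[569,135.5+159,z]])-[130,140])*2.5).round(1))
```

```text
at [569.6 135.1 161.1] yaw 90.1 shift [ 0.0018 -0.0029  0.1805] spin 0.001 F [ 0.4  0.4 -0.9] w 23.3 ff 30.0 t 11.9 q [0.1  0.51 1.45 0.   1.18 0.1 ]
[[183.3 168.9]
 [122.5 171.1]]
[[182.3 167.4]
 [121.2 169.5]]
```

View pics/c6.png

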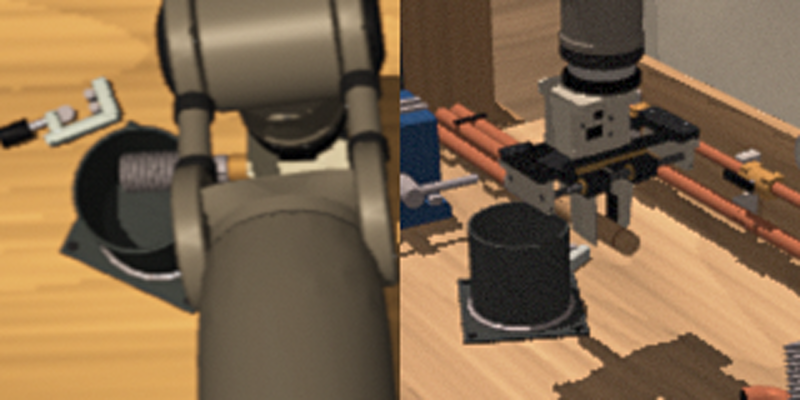

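Request:
servo_tool(
  linear=[
    [0, 0, 0.07],
    [0, 0, 0.07],
    [0, 0, 0.07],
    [0, 0, 0.04],
    [0, 0, 0.035],
    [0.003, 0, 0.065],
    [0.003, 0, 0.065],
    [0, 0, 0],
  ],
  spin=[0, 0, 0, 0, 0, 0, 0, 0],
)

```text
time: 12.9
tool_pos: [569.2, 136.3, 77.0]
tcp_rot: [-3.14, 0.0, 1.573]
contact_force: [-0.1, -1.0, 2.0]
grip_width: 23.2
finger_force: 30.0
```

Run:
```python
from h import *
s=cap('side','s7');t=cap('top','t7')
# compare top view before(c6 geometry unknown) : bristle mask = greyish light pixels inside pot region
def mask(f,x0,x1,y0,y1):
    p=f[y0:y1,x0:x1].astype(int);m=(p.max(2)-p.min(2)<40)&(p.mean(2)>95);v,u=np.nonzero(m);return u+x0,v+y0
u,v=mask(t['frame'],155,205,180,235)
print(len(u),u.min() if len(u) else 0,np.percentile(u,[2,50,98]),np.percentile(v,[2,50,98]))
go(569,144.7,52,90)
for e in(-5,5,15,25):
    c,sn=np.cos(np.radians(e)),np.sin(np.radians(e));print(e,proj(t,[[569,136+109*c,89+109*sn],[569,136+159*c,89+159*sn]]).round(1).tolist())
```

```text
327 155 [155. 174. 203.] [180. 192. 217.]
at [569.6 136.2  78. ] yaw 90.1 shift [ 0.0426 -0.0029  0.13  ] spin 0.001 F [-0.1 -1.   0.6] w 23.1 ff 30.0 t 13.0 q [ 0.1   0.6   1.54 -0.    1.    0.1 ]
-5 [[210.0, 217.4], [187.7, 218.7]]
5 [[208.6, 215.3], [185.1, 215.6]]
15 [[208.7, 213.1], [184.8, 212.5]]
25 [[210.4, 211.0], [186.9, 209.2]]
```

Run:
```python
from h import *
f=cv2.imread('pics/t7.png');p=f[196:232,172:206].astype(int);m=(p.max(2)-p.min(2)<45)&(p.mean(2)>85)
for r,row in enumerate(m):print(196+r,''.join('#' if x else '.' for x in row))
```

```text
196 ..................................
197 ..................................
198 ..................................
199 ..................................
200 ..................................
201 ..................................
202 ..................................
203 ..................................
204 ..................................
205 ..................................
206 ..................................
207 .............#.......#.......#..#.
208 .............##...##.##.####.#####
209 .............#######.#######.#####
210 .............#####################
211 ............######################
212 ...........######################.
213 ...........#####################..
214 ...........#######################
215 ............####################.#
216 ............######################
217 ............###.#.##.##########..#
218 .............#..#.##.#..#.##.##.##
219 .............#..#.......#.......##
220 ................................##
221 .................................#
222 .................................#
223 .................................#
224 .................................#
225 .................................#
226 .................................#
227 .................................#
228 .................................#
229 .................................#
230 .................................#
231 .................................#
```

Request:
servo_tool(
  linear=[
    [0.01, 0, 0.033],
    [0.015, 0, 0.032],
    [0.02, 0, 0.032],
    [0.022, 0, 0.03],
    [0.025, 0, 0.025],
    [0.028, 0, 0.025],
    [0.03, 0, 0.025],
    [0, 0, 0],
  ],
  spin=[0, 0, 0, 0, 0, 0, 0, 0],
)

```text
time: 14.0
tool_pos: [569.4, 167.1, 37.4]
tcp_rot: [-3.141, -0.0, 1.573]
contact_force: [-0.7, -2.0, 1.3]
grip_width: 23.4
finger_force: 30.0
```

Run:
```python
from h import *
t=cap('top','t8');s=cap('side','s8')
go(569,156.5,32,90)
for e in(30,36,42,46):
    c,sn=np.cos(np.radians(e)),np.sin(np.radians(e));print(e,proj(t,[[569,155+109*c,48+109*sn],[569,155+159*c,48+159*sn]]).round(1).tolist(),proj(s,[[569,155+109*c,48+109*sn],[569,155+159*c,48+159*sn]]).round(1).tolist())
p=t['frame'][190:232,172:216].astype(int);m=(p.max(2)-p.min(2)<45)&(p.mean(2)>85)
for r,row in enumerate(m):print(190+r,''.join('#' if x else '.' for x in row))
```

```text
at [569.6 166.7  37.8] yaw 90.1 shift [-0.0512 -0.0029  0.0291] spin 0.001 F [ 1.6 -0.7  0.7] w 23.2 ff 30.0 t 14.1 q [0.16 0.67 1.55 0.   0.93 0.15]
30 [[206.1, 214.9], [183.6, 212.8]] [[285.6, 217.9], [276.8, 203.8]]
36 [[208.2, 213.8], [186.6, 211.1]] [[286.8, 215.7], [278.4, 200.4]]
42 [[210.9, 212.6], [190.4, 209.3]] [[288.2, 213.8], [280.3, 197.5]]
46 [[213.0, 211.9], [193.4, 208.2]] [[289.2, 212.7], [281.8, 195.9]]
190 ......................########....##########
191 ......................########....##########
192 .......................########...##########
193 .......................########....#########
194 .......................###.........#########
195 ...................................#########
196 ....................................########
197 ......................................###...
198 ............................................
199 ............................................
200 ............................................
201 ..........................####..............
202 ...............#.........####...............
203 .............#######.....####....
[... 683 characters left out ...]
##############
218 .............##.#...#######...##############
219 ....................#######...##############
220 ....................########...#############
221 ...................#########...#############
222 ....................########...############.
223 ....................########....#######.#...
224 ....................########....######......
225 ....................#########...#####.......
226 ....................#########...####........
227 ....................#########....##.........
228 ....................#########...............
229 ....................#########...............
230 ....................#########...............
231 ....................##########..............
```

Request:
servo_tool(
  linear=[
    [-0.01, 0, 0.004],
    [-0.015, 0, 0.01],
    [-0.015, 0, 0.01],
    [-0.006, 0, 0.006],
    [0, 0, 0],
    [0, 0, 0],
    [0, 0, 0],
    [0, 0, 0],
  ],
  spin=[0, 0, 0, 0, 0, 0, 0, 0],
)

```text
time: 15.1
tool_pos: [569.6, 157.2, 31.8]
tcp_rot: [3.141, -0.0, 1.573]
contact_force: [0.0, 0.4, -1.0]
grip_width: 23.1
finger_force: 30.0
```

Run:
```python
from h import *
t=cap('top','t9');s=cap('side','s9')
go(569,157.5,32,90)
b=s['frame'][170:290,240:360];a=t['frame'][160:280,150:270]
cv2.imwrite('pics/c9.png',cv2.resize(np.hstack([a,b]),(800,400),interpolation=cv2.INTER_CUBIC))
# butt expected
g=np.array([157.5,43]);print(proj(s,[[569,157.5-50*np.cos(.76),43-50*np.sin(.76)]]))
p=t['frame'][198:222,172:204].astype(int);m=(p.max(2)-p.min(2)<45)&(p.mean(2)>85)
for r,row in enumerate(m):print(198+r,''.join('#' if x else '.' for x in row))
```

```text
at [569.6 157.2  31.8] yaw 90.1 shift [ 0.0017 -0.0028 -0.0011] spin 0.001 F [-0.1 -0.9 -0.4] w 23.3 ff 30.0 t 15.2 q [0.14 0.67 1.56 0.   0.91 0.14]
[[312.93175742 268.04730106]]
198 ................................
199 ................................
200 ................................
201 ...............................#
202 ...............................#
203 ...................###.........#
204 ..................########.....#
205 .................##########....#
206 ................############...#
207 ...............##############.##
208 ...............##############..#
209 ...............##############..#
210 ...............##############...
211 ...............#############....
212 ...............###########......
213 ...............###########......
214 ...............###########......
215 ...............###########......
216 ...............##########.######
217 ................########..######
218 .................###############
219 ........................########
220 .........................#######
221 .........................#######
```

Request:
servo_tool(
  linear=[
    [0, 0, 0.005],
    [0, 0, 0.005],
    [0, 0, 0.005],
    [0, 0, 0.005],
    [0, 0, 0],
    [0, 0, 0],
    [0, 0, 0],
    [0, 0, 0],
  ],
  spin=[0, 0, 0, 0, 0, 0, 0, 0],
)

```text
time: 16.2
tool_pos: [569.9, 157.1, 29.3]
tcp_rot: [3.14, -0.0, 1.573]
contact_force: [-3.4, -1.3, 11.0]
grip_width: 23.7
finger_force: 30.0
```

Run:
```python
from h import *
for i in range(4):
    t=cap('top','t10');s=cap('side','s10');o=monitor.get_obs();print(o['contact_force'].round(1),o['moment'].round(2))
go(569,157.5,32,90)
p=t['frame'][198:222,172:204].astype(int);m=(p.max(2)-p.min(2)<45)&(p.mean(2)>85)
for r,row in enumerate(m):print(198+r,''.join('#' if x else '.' for x in row))
```

```text
[-2.6 -0.9 12.3] [-0.24  0.7  -0.01]
[-3.9 -1.7 11.5] [-0.19  0.67  0.01]
[-4.1 -0.7 10.8] [-0.27  0.74  0.02]
[-3.8 -2.  11. ] [-0.21  0.71 -0.03]
at [569.9 157.1  29.3] yaw 90.1 shift [ 0.002  -0.0045 -0.0134] spin 0.001 F [-3.8 -2.  11. ] w 23.1 ff 30.0 t 16.6 q [ 0.14  0.67  1.56 -0.    0.9   0.14]
198 ................................
199 ................................
200 ................................
201 ................................
202 ...............................#
203 ...................###.........#
204 ..................#####.###....#
205 .................##########....#
206 ................###########....#
207 ................#############..#
208 ................#############..#
209 ...............###############.#
210 ...............###############..
211 ...............#############....
212 ...............############.....
213 ...............###########......
214 ...............###########......
215 ...............###########......
216 ................##########.#####
217 ................################
218 .................#######.#######
219 .........................#######
220 .........................#######
221 .........................#######
```

Request:
servo_tool(
  linear=[
    [0, 0, -0.005],
    [0, 0, -0.004],
    [0, 0, 0],
    [0, 0, 0],
    [0, 0, 0],
    [0, 0, 0],
    [0, 0, 0],
    [0, 0, 0],
  ],
  spin=[0, 0, 0, 0, 0, 0, 0, 0],
)

```text
time: 17.6
tool_pos: [569.8, 157.1, 29.7]
tcp_rot: [3.141, -0.0, 1.573]
contact_force: [-0.1, -1.6, 5.6]
grip_width: 23.1
finger_force: 30.0
```

Request:
servo_tool(
  linear=[
    [0, 0, 0],
    [0, 0, 0],
    [0, 0, 0],
    [0, 0, 0],
    [0, 0, 0],
    [0, 0, 0],
    [0, 0, 0],
    [0, 0, 0],
  ],
  spin=[0, 0, 0, 0, 0, 0, 0, 0],
  hand=-0.1,
)

```text
time: 18.6
tool_pos: [569.6, 157.1, 29.6]
tcp_rot: [3.142, -0.0, 1.573]
contact_force: [-0.4, 0.4, -0.0]
grip_width: 41.3
finger_force: 0.0
```

Run:
```python
from h import *
t=cap('top','t11');s=cap('side','s11')
go(569,157.5,32,90)
p=t['frame'][198:222,172:204].astype(int);m=(p.max(2)-p.min(2)<45)&(p.mean(2)>85)
for r,row in enumerate(m):print(198+r,''.join('#' if x else '.' for x in row))
```

```text
at [569.5 157.1  29.5] yaw 90.1 shift [ 0.002  -0.0027 -0.0123] spin 0.001 F [-0.4  0.9  0.1] w 41.0 ff 0.0 t 18.7 q [0.14 0.67 1.56 0.   0.91 0.14]
198 ................................
199 ................................
200 ................................
201 ................................
202 ...............................#
203 ...................####........#
204 ..................#########....#
205 .................##########....#
206 ................###########....#
207 ................#############..#
208 ................#############..#
209 ...............###############.#
210 ...............##############...
211 ...............##############...
212 ...............############.....
213 ...............###########......
214 ...............###########......
215 ...............###########......
216 ................################
217 ................################
218 .................######..#######
219 .........................#######
220 .........................#######
221 .........................#######
```

Request:
servo_tool(
  linear=[
    [0, 0, -0.05],
    [0, 0, -0.15],
    [0, 0, -0.2],
    [0, 0, -0.25],
    [0, 0, -0.17],
    [0.15, 0, 0],
    [0.2, 0, 0],
    [0.14, -0.005, 0],
  ],
  spin=[0, 0, 0, 0, 0, 0, 0, 0],
  hand=0.5,
)

```text
time: 19.7
tool_pos: [568.3, 256.5, 194.5]
tcp_rot: [3.141, -0.001, 1.573]
contact_force: [0.3, -0.7, -0.2]
grip_width: 68.9
finger_force: 0.0
```

Run:
```python
from h import *
t=cap('top','t12');s=cap('side','s12')
go(568.5,255,115,90)
e=np.radians(43.5);S=np.array([0,50,135,160,185,210])
P=np.c_[S*0+568.5,157+(S-50)*np.cos(e),41+(S-50)*np.sin(e)]
print(proj(s,P).round(1).tolist())
b=s['frame'][150:290,240:380]
cv2.imwrite('pics/c12.png',cv2.resize(b,(560,560),interpolation=cv2.INTER_CUBIC))
print(((proj(s,P)-[240,150])*4).round().tolist())
```

```text
at [567.8 257.7 194.2] yaw 90.3 shift [-0.0137  0.0033  0.3958] spin 0.003 F [-0.1 -0.6  0.4] w 69.1 ff 0.0 t 19.8 q [0.3  0.55 1.28 0.   1.31 0.3 ]
[[312.9, 268.8], [305.0, 251.9], [291.8, 223.4], [287.9, 215.1], [284.1, 206.9], [280.2, 198.7]]
[[292.0, 475.0], [260.0, 407.0], [207.0, 294.0], [192.0, 260.0], [176.0, 227.0], [161.0, 195.0]]
```

View pics/c12.png

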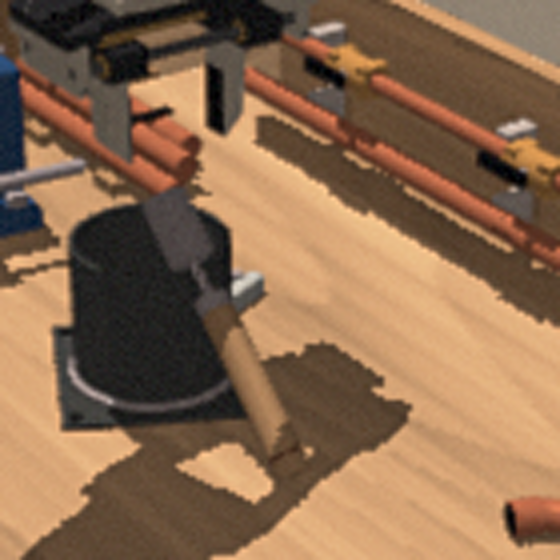

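Request:
servo_tool(
  linear=[
    [-0.01, 0, 0],
    [0, 0, 0.08],
    [0, 0, 0.1],
    [0, 0, 0.1],
    [0, 0, 0.07],
    [0, 0, 0.035],
    [0, 0, 0],
    [0, 0, 0],
  ],
  spin=[0, 0, 0, 0, 0, 0, 0, 0],
)

```text
time: 20.8
tool_pos: [568.8, 253.2, 117.3]
tcp_rot: [3.14, -0.0, 1.573]
contact_force: [-0.7, -0.5, 0.1]
grip_width: 68.9
finger_force: 0.0
```

Request:
servo_tool(
  linear=[
    [0, 0, 0],
    [0, 0, 0],
    [0, 0, 0],
    [0, 0, 0],
    [0, 0, 0],
    [0, 0, 0],
    [0, 0, 0],
    [0, 0, 0],
  ],
  spin=[0, 0, 0, 0, 0, 0, 0, 0],
  hand=-1,
)

```text
time: 21.8
tool_pos: [568.4, 253.1, 116.5]
tcp_rot: [3.142, -0.0, 1.573]
contact_force: [0.3, -0.2, 0.6]
grip_width: 33.4
finger_force: 30.0
```

Run:
```python
from h import *
go(568.5,255,260,90)
```

```text
at [568.4 253.1 116.5] yaw 90.1 shift [ 9.500e-03  7.000e-04 -7.173e-01] spin 0.001 F [ 0.3 -0.2  0.6] w 33.4 ff 30.0 t 21.8 q [0.3  0.62 1.39 0.   1.14 0.29]
```

Request:
servo_tool(
  linear=[
    [0, 0, -0.04],
    [0, 0, -0.08],
    [0, 0, -0.12],
    [0, 0, -0.14],
    [0, 0, -0.15],
    [0, 0, -0.15],
    [0, 0, -0.12],
    [0, 0, -0.04],
  ],
  spin=[0, 0, 0, 0, 0, 0, 0, 0],
)

```text
time: 22.8
tool_pos: [568.9, 253.3, 287.4]
tcp_rot: [3.137, -0.001, 1.573]
contact_force: [-0.3, -0.1, -0.1]
grip_width: 33.4
finger_force: 30.0
```

Run:
```python
from h import *
s=cap('side','s13')
go(568.5,340,285,90)
o=monitor.get_obs();y,z=o['tool_pos'][1],o['tool_pos'][2]+19
for e in(35,43.5,52,60,90):
    a=np.radians(e);print(e,proj(s,[[568.5,y-185*np.cos(a),z-185*np.sin(a)],[568.5,y-100*np.cos(a),z-100*np.sin(a)]]).round(1).tolist())
b=cv2.imread('pics/side0.png').astype(int);d=np.abs(s['frame'].astype(int)-b).max(2)>28
for r in range(150,262,3):print(r,''.join('#' if x else '.' for x in d[r,250:350]))
```

```text
at [568.8 253.2 287.2] yaw 90.1 shift [ 0.4338 -0.0007  0.0109] spin 0.001 F [-0.5 -0.3 -0.3] w 33.6 ff 30.0 t 22.85 q [0.3  0.49 1.12 0.   1.52 0.29]
35 [[317.9, 206.2], [301.5, 178.0]]
43.5 [[313.7, 211.3], [299.3, 181.0]]
52 [[308.9, 214.7], [296.9, 183.1]]
60 [[304.1, 216.5], [294.4, 184.4]]
90 [[284.5, 211.3], [283.8, 182.5]]
150 ....................########################........................................................
153 ........................##################..........................................................
156 ..............................#########.............................................................
159 .....................................###............................................................
162 .......................................##...##......................................................
165 ......................................#########.....................................................
168 .....................................############...................................................
171 ............................
[... 2522 characters left out ...]
..........................###################..############...........
246 .....................................................#########################################......
249 ..................................................########################################..........
252 ......................................#############################################################.
255 ..............................##.###################################################################
258 ...........................#######################################################################..
261 ...............................################################################################.....
```

Request:
servo_tool(
  linear=[
    [0.06, 0, 0],
    [0.12, 0, 0],
    [0.15, 0, 0],
    [0.15, 0, 0],
    [0.12, 0, 0],
    [0.07, 0, 0],
    [0, 0, 0],
    [0, 0, 0],
  ],
  spin=[0, 0, 0, 0, 0, 0, 0, 0],
)

```text
time: 23.85
tool_pos: [568.1, 386.7, 284.3]
tcp_rot: [-3.141, 0.001, 1.572]
contact_force: [-0.4, -0.0, -0.7]
grip_width: 33.4
finger_force: 30.0
```

Run:
```python
from h import *
s=cap('side','s14');t=cap('top','t14')
go(567.5,388,155,90)
o=monitor.get_obs();y,z=o['tool_pos'][1],o['tool_pos'][2]+16
for e in(38,43.5,49):
    a=np.radians(e);P=[[568.5,y-182*np.cos(a),z-182*np.sin(a)],[568.5,y-100*np.cos(a),z-100*np.sin(a)]];print(e,proj(s,P).round(1).tolist(),proj(t,P).round(1).tolist())
b=cv2.imread('pics/side0.png').astype(int);d=np.abs(s['frame'].astype(int)-b).max(2)>28
for r in range(150,222,3):print(r,''.join('#' if x else '.' for x in d[r,230:330]))
p=t['frame'].astype(int)[190:235,160:216];m=(p[:,:,2]-p[:,:,0]>35)
for r in range(0,45,2):print(190+r,''.join('#' if x else '.' for x in m[r]))
```

```text
at [568.3 386.3 284.7] yaw 90.0 shift [ 0.0087 -0.0042  0.6487] spin 0.001 F [ 0.2  0.2 -0.4] w 33.2 ff 30.0 t 23.95 q [ 0.49  0.64  0.88 -0.    1.62  0.48]
38 [[286.1, 190.0], [272.3, 164.1]] [[202.1, 204.8], [164.2, 199.3]]
43.5 [[283.8, 193.0], [271.2, 165.8]] [[197.7, 206.7], [161.9, 200.4]]
49 [[281.4, 195.4], [269.9, 167.3]] [[192.6, 208.4], [159.2, 201.4]]
150 ................................####.##.............................................................
153 .....................................#.#............................................................
156 .....................................##.............................................................
159 ....................................####............................................................
162 ....................................####............................................................
165 ......................................######.#......................................................
168 .......................................########.....................................................
[... 2488 characters left out ...]
.......####..................
214 ........................................................
216 ........................................................
218 ........................................................
220 ........................................................
222 ........................................................
224 ........................................................
226 ........................................................
228 ........................................................
230 ........................................................
232 ........................................................
234 ........................................................
```

Request:
servo_tool(
  linear=[
    [0.008, 0, 0.05],
    [0, 0, 0.08],
    [0, 0, 0.09],
    [0, 0, 0.09],
    [0, 0, 0.09],
    [0, 0, 0.08],
    [0, 0, 0.06],
    [0, 0, 0.04],
  ],
  spin=[0, 0, 0, 0, 0, 0, 0, 0],
)

```text
time: 24.95
tool_pos: [568.1, 388.6, 167.8]
tcp_rot: [-3.141, 0.0, 1.573]
contact_force: [0.8, 0.5, -0.5]
grip_width: 33.4
finger_force: 30.0
```

Request:
servo_tool(
  linear=[
    [0, 0, 0.03],
    [0, 0, 0.03],
    [-0.01, 0, 0.01],
    [-0.02, 0, 0],
    [-0.02, 0, 0],
    [-0.02, 0, 0],
    [-0.02, 0, 0],
    [0, 0, 0],
  ],
  spin=[0, 0, 0, 0, 0, 0, 0, 0],
)

```text
time: 25.95
tool_pos: [568.9, 372.0, 156.3]
tcp_rot: [3.138, -0.004, 1.573]
contact_force: [1.0, 5.8, 1.9]
grip_width: 33.5
finger_force: 30.0
```

Run:
```python
from h import *
s=cap('side','s15');t=cap('top','t15')
go(567.5,368,136,90)
p=t['frame'].astype(int)[190:235,160:216];m=(p[:,:,2]-p[:,:,0]>35)
for r in range(0,45,2):print(190+r,''.join('#' if x else '.' for x in m[r]))
```

```text
at [568.8 371.9 155.9] yaw 90.1 shift [-0.0197 -0.0067  0.0997] spin 0.001 F [1.3 5.3 2.5] w 33.2 ff 30.0 t 26.05 q [0.47 0.68 1.15 0.   1.31 0.46]
190 ..............######.............#######################
192 .........######.......................##################
194 ....#######...............................##############
196 ########....................................############
198 ######........................................##########
200 ####..............................................######
202 ###...................................................##
204 ##......................................................
206 #.......................................................
208 ........................................................
210 ........##..............................................
212 ........################................................
214 ........###########################.....................
216 ........######################################..........
218 .......###########################################......
220 ........##########################################......
222 ...................##############################.......
224 ..............................##################........
226 ..........................................#####.........
228 ........................................................
230 ........................................................
232 ........................................................
234 ........................................................
```

Request:
servo_tool(
  linear=[
    [-0.005, 0, 0.02],
    [-0.005, 0, 0.025],
    [-0.005, 0, 0.025],
    [-0.005, 0, 0.02],
    [0, 0, 0],
    [0, 0, 0],
    [0, 0, 0],
    [0, 0, 0],
  ],
  spin=[0, 0, 0, 0, 0, 0, 0, 0],
)

```text
time: 27.05
tool_pos: [569.1, 368.2, 139.1]
tcp_rot: [3.137, -0.004, 1.573]
contact_force: [-0.7, 4.5, 7.6]
grip_width: 33.3
finger_force: 30.0
```

Run:
```python
from h import *
t=cap('top','t16')
go(567.5,368,136,90)
p=t['frame'].astype(int)[190:242,160:216];m=(p[:,:,2]-p[:,:,0]>35)
for r in range(14,52,2):print(190+r,''.join('#' if x else '.' for x in m[r]))
a=np.radians(41);print(proj(t,[[567,248.6,14.9],[567,240,22],[567,248.6+135*np.sin(a),14.9+135*np.cos(a)]]))
```

```text
at [569.1 368.1 139.1] yaw 90.1 shift [-0.0006 -0.0082  0.0157] spin 0.001 F [-0.8  4.7  8. ] w 33.2 ff 30.0 t 27.1 q [0.46 0.69 1.18 0.   1.27 0.46]
204 ##......................................................
206 #.......................................................
208 ........................................................
210 ........................................................
212 ............#...........................................
214 ............##############..............................
216 ...........#########################....................
218 ...........###################################..........
220 ..........########################################......
222 ............#####################################.......
224 ......................##########################........
226 ................................###############.........
228 ...........................................##...........
230 ........................................................
232 ........................................................
234 ........................................................
236 ........................................................
238 ........................................................
240 ........................................................
[[212.86675079 224.9509044 ]
 [216.1468274  224.11701655]
 [163.72810478 215.70763502]]
```

Request:
servo_tool(
  linear=[
    [0.01, 0, 0],
    [0, 0, 0],
    [0, 0, 0.005],
    [0, 0, 0.005],
    [0, 0, 0],
    [0, 0, 0],
    [0, 0, 0],
    [0, 0, 0],
  ],
  spin=[0, 0, 0, 0, 0, 0, 0, 0],
)

```text
time: 28.1
tool_pos: [569.4, 368.9, 138.5]
tcp_rot: [3.137, -0.002, 1.572]
contact_force: [-2.2, -0.2, 15.7]
grip_width: 33.2
finger_force: 30.0
```

Run:
```python
from h import *
go(567.5,368,136,90)
```

```text
at [569.4 368.9 138.5] yaw 90.1 shift [-0.0043 -0.0094  0.0126] spin 0.001 F [-2.2 -0.2 15.7] w 33.2 ff 30.0 t 28.1 q [ 0.46  0.69  1.18 -0.    1.27  0.46]
```

Request:
servo_tool(
  linear=[
    [0, 0, -0.008],
    [0, 0, 0],
    [0.005, 0, 0],
    [0.005, 0, 0],
    [0, 0, 0],
    [0, 0, 0],
    [0, 0, 0],
    [0, 0, 0],
  ],
  spin=[0, 0, 0, 0, 0, 0, 0, 0],
)

```text
time: 29.1
tool_pos: [569.3, 369.2, 138.7]
tcp_rot: [3.139, 0.001, 1.572]
contact_force: [-0.3, -4.9, 10.3]
grip_width: 33.1
finger_force: 30.0
```

Run:
```python
from h import *
go(567.5,368,136,90)
```

```text
at [569.3 369.2 138.7] yaw 90.1 shift [-0.0058 -0.0089  0.0133] spin 0.001 F [-0.3 -4.9 10.3] w 33.1 ff 30.0 t 29.1 q [ 0.46  0.69  1.17 -0.    1.27  0.46]
```

Request:
servo_tool(
  linear=[
    [-0.004, 0, -0.006],
    [0, 0, 0],
    [0, 0, 0],
    [0, 0, 0],
    [0, 0, 0],
    [0, 0, 0],
    [0, 0, 0],
    [0, 0, 0],
  ],
  spin=[0, 0, 0, 0, 0, 0, 0, 0],
)

```text
time: 30.1
tool_pos: [569.1, 368.9, 138.9]
tcp_rot: [3.139, 0.001, 1.572]
contact_force: [0.5, -4.2, 7.6]
grip_width: 33.4
finger_force: 30.0
```

Request:
servo_tool(
  linear=[
    [0, 0, 0],
    [0, 0, 0],
    [0, 0, 0],
    [0, 0, 0],
    [0, 0, 0],
    [0, 0, 0],
    [0, 0, 0],
    [0, 0, 0],
  ],
  spin=[0, 0, 0, 0, 0, 0, 0, 0],
  hand=0.1,
)

```text
time: 31.1
tool_pos: [568.2, 369.9, 137.4]
tcp_rot: [3.141, -0.0, 1.573]
contact_force: [0.8, -0.3, -0.4]
grip_width: 50.3
finger_force: 0.0
```

Request:
servo_tool(
  linear=[
    [0, 0, -0.05],
    [0, 0, -0.1],
    [0, 0, -0.15],
    [0, 0, -0.15],
    [0, 0, -0.15],
    [0, 0, -0.1],
    [0, 0, 0],
    [0, 0, 0],
  ],
  spin=[0, 0, 0, 0, 0, 0, 0, 0],
)

```text
time: 32.1
tool_pos: [567.8, 369.7, 276.5]
tcp_rot: [-3.14, 0.001, 1.573]
contact_force: [-0.5, -0.2, -0.5]
grip_width: 50.4
finger_force: 0.0
```

Run:
```python
from h import *
go(450,100,280,90)
s=cap('side','s20')
a=np.radians(41);S=np.array([135,160,185,210]);P=np.c_[S*0+569,248.6+S*np.sin(a),14.9+S*np.cos(a)]
print(proj(s,P).round(1).tolist())
```

```text
at [567.8 369.7 276.5] yaw 90.1 shift [-1.3474 -0.5917 -0.0175] spin 0.001 F [-0.5 -0.2 -0.5] w 50.4 ff 0.0 t 32.1 q [0.46 0.62 0.94 0.   1.59 0.46]
[[268.4, 201.3], [265.1, 193.2], [261.8, 185.0], [258.4, 176.9]]
```

Request:
servo_tool(
  linear=[
    [-0.1, -0.05, -0.02],
    [-0.2, -0.1, 0],
    [-0.25, -0.1, 0],
    [-0.25, -0.1, 0],
    [-0.25, -0.1, 0],
    [-0.2, -0.1, 0],
    [-0.1, -0.05, 0],
    [0, 0, 0],
  ],
  spin=[0, 0, 0, 0, 0, 0, 0, 0],
)

```text
time: 33.15
tool_pos: [447.9, 98.6, 280.9]
tcp_rot: [-3.141, 0.0, 1.57]
contact_force: [0.7, -0.2, 0.8]
grip_width: 50.7
finger_force: 0.0
```

Run:
```python
from h import *
t=cap('top','t21');s=cap('side','s21');go(450,100,280)
f=t['frame'].astype(int)
def show(f,r0,r1,c0,c1):
    p=f[r0:r1:2,c0:c1]
    for r,row in enumerate(p):
        print(r0+2*r,''.join('w' if q[2]-q[0]>40 else ('#' if q.mean()>85 else ('+' if q.mean()>48 else '.')) for q in row))
show(f,185,270,135,240)
b=cv2.imread('pics/top0.png').astype(int)
a=np.radians(41);S=np.array([0,135,160,210]);P=np.c_[S*0+568,248.6+S*np.sin(a),14.9+S*np.cos(a)];print(proj(t,P).round(1).tolist(),proj(s,P).round(1).tolist())
# pot plate shift: phase check on plate corner patches (bottom corner of plate)
for n,(r0,r1,c0,c1) in {'potlow':(238,272,185,240),'spare':(180,280,370,470),'cutter':(165,205,120,157),'elbow':(160,200,310,355)}.items():
    A,B=b[r0:r1,c0:c1].mean(2).astype(np.float32),f[r0:r1,c0:c1].mean(2).astype(np.float32)
    print(n,cv2.phaseCorrelate(A,B),np.abs(A-B).mean())
```

```text
at [448.7  99.9 280.9] yaw 90.1 shift [0.0003 0.0064 0.0047] spin None F [-0.8  0.3  0.4] w 50.4 ff 0.0 t 33.25 q [0.05 0.18 1.59 0.   1.37 0.05]
185 wwwwwwwwwwwwww###########wwwwwww##########++wwwwwwwwwwwwwwwwwwwwwwwwwwwwww+##+####++...++++++++++++++##+#
187 wwwwwwwwwwww############+wwww#############+wwwwwwwwwwwwwwwwwwwwwwwwwwwwww#########+++..+#################
189 ......##############++ww##############++wwwwww+++wwwwwwwwwwwwwwwwwwwwwww+##########++.++#################
191 ......+###wwwww##################++wwwwwwwww++++++..++++++wwwwwwwwwwwwww+##########++.++#################
193 .........wwwww##############++wwwwwwwww++.....................+wwwwwwww.+##########++.+##################
195 ........wwwww#########+++wwwwwwwwwww++...........................++www+.+##########++.+##################
197 ...wwwwwwwwwwww#++++wwwwwwwwwwwww++.....................................+##########+++++#################
199 wwwwwwwwwwwwwwwwwwwwwwwwwwwwwww++......................................++##########++.+##################
201 wwwwwwwwwwwwwwwwwwwwwwwwwwwwww+.......................................
[... 3536 characters left out ...]
###+++wwwwwwwwwwwww
267 wwwwwwwwwwwwwwwwwwwwwwwwwwwwwwwwwwwwwwwwwwwwwwwwwwwwwwwwwwwwwwwwwwwwwwwwwwwwwww##########+++wwwwwwwwwwwww
269 wwwwwwwwwwwwwwwwwwwwwwwwwwwwwwwwwwwwwwwwwwwwwwwwwwwwwwwwwwwwwwwwwwwwwwwwwwwwwww##########+++wwwwwwwwwwwww
[[212.9, 224.5], [163.7, 215.3], [153.8, 213.4], [133.1, 209.5]] [[286.1, 245.7], [268.1, 201.4], [264.8, 193.2], [258.1, 177.0]]
potlow ((-0.28168305142830974, -0.042343621298577716), 0.7198707112559566) 28.980036
spare ((-0.009521736543305792, -0.01860447938675236), 0.9480075851440429) 10.527368
cutter ((0.019226304201886535, 0.00947121082817759), 0.986915401816368) 12.33919
elbow ((0.5131293801342345, -0.03670444865160505), 0.9527276492118836) 12.777409
```

```bash
python3 -c "
from plant import workorder;print(workorder.close_job())"
```

```text
the job is handed in; nothing more can be done
None
```

The brush now stands handle down, bristles up in its own pot, leaning on the rim like the other brush; the pot has shifted by no more than about half a millimetre, and the spare pot, cutter and elbow show no clear movement in the before-and-after top view. The job was handed in at about 33 s, and no verdict was returned.

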